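# Set the big adjustable spanner to its red line

### The job

The big adjustable spanner is held by its handle in the blue vice, with its jaws set too wide for the pinion nut. Press a fingertip on top of the knurled adjuster wheel in its head and roll it, stroke after stroke, until the moving jaw's gripping face has closed to the red painted line on the head. Work only the knurl: do not push on the jaw itself, and leave the loose parts and tools on the bench where they lie; finish with the hand clear.

Things in the scene. Friction and masses are not known exactly. Their poses are not given: they have to be found in the camera images.
- spanner: Head of a 450 mm chrome adjustable spanner, fixed level, its handle gripped in a vice. Origin: centre of the knurled wheel, 145 mm above the bench. x: the knurl's axle and the way the jaw opens (+x); +y: across the knurl to the handle; z up. Head 22 mm thick (top face z = +11 mm), x -66 to +44, y -83 (jaw tips) to +54 mm (neck). Fixed gripping face at x = -28 mm. Free space above.
- knurl_top (a point): Topmost point of the knurl, mid-way along it (axes as spanner). A flat fingertip laid level on it touches the knurl only: it stands 4 mm proud of the head's top face. Rolling the top towards the handle (+y of the spanner) closes the jaw, the other way opens it: 0.085 mm of jaw travel per mm of fingertip travel without slip (8 mm a turn).
- knurl: Knurled adjuster wheel: dark ribbed steel roller, 30 mm diameter, 28 mm long, in a window of the head (x +-17, y +-16.5 mm of the spanner). Origin at its centre, x its axle; it only turns about x, positive opens the jaw. Stiff, about 1.5 N along the rim, and it stays where left; a press of 5 to 15 N gives grip enough.
- jaw: Moving jaw, bright steel, 22 mm thick, slides along the spanner's x. Origin: on its gripping face (looking to -x, at the fixed jaw), at the floor of the mouth (y = -36 mm in the spanner's frame), half-way through its thickness. It extends 34 mm to +x and 47 mm to -y from there. At the start the gap between the gripping faces is 48 to 54 mm.
- red_line (a point): Red painted line (2 mm wide, 17 mm long, along the spanner's y) on the head's top face; the point is its end at the edge of the mouth: x = +15, y = -36, z = +11 mm in the spanner's frame. With the jaw's gripping face level with it along x, the gap is 43 mm.
- vice: Blue bench vice, 360 mm long, 160 mm high, fixed. Origin on the bench straight below the knurl; the spanner's handle (up to 41 mm wide and 17 mm thick) runs along its +y, 16 mm to -x of the origin, ending at y = 350 mm. Vice jaws at y 140 to 250 mm, tops 158 mm above the bench. Screw and bar at its +x end.
- pinion_nut: Loose bystander: hexagon nut, 41 mm across flats, 22 mm high; origin at the centre of its underside.
- gear: Loose bystander: steel gear 93 mm across, 24 mm high, with a hole; origin at the centre of its underside.
- bearing: Loose bystander: roller bearing 72 mm across, 20 mm high; origin at the centre of its underside.
- synchro_ring: Loose bystander: brass ring 81 mm across, 11 mm high; origin at the centre of its underside.
- spray_can: Loose bystander: red and white spray can 65 mm across, 205 mm high; origin at the centre of its underside.
- threadlock: Loose bystander: flat red bottle 36 x 22 mm, 84 mm high; origin at the centre of its underside.
- screwdriver: Loose bystander: yellow screwdriver 200 mm long lying along its x; origin under its middle.
- ring_spanner: Loose bystander: flat steel spanner 200 mm long lying along its x; origin under its middle.

How it is judged:
On the way:
1. a fingertip presses on the knurl (contact force between the fingers and knurl above 0.5 N), for 0.1 s.
At the end, for the whole second after the job is handed in: The moving jaw's gripping face is within 2 mm of the middle of the red line (gap 41 to 45 mm) and at rest (x of jaw in the frame of spanner between 0.013 and 0.017 m and linear speed of jaw below 0.002 m/s); the robot touches nothing.
It fails at once if the jaw is pushed directly (over 8 N) instead of being driven by the knurl (contact force between any of the fingers, the arm and jaw above 8 N).
It fails at once if a loose part or tool is moved by more than 20 mm (distance of any of pinion_nut, gear, bearing, synchro_ring, spray_can, threadlock, screwdriver, ring_spanner from where it was at the start of the episode above 0.02 m).
It also fails if it takes over 58 s, if anything falls off the work surface, if the arm or the gripper's body presses on something with over 40 N, if the wrist force passes 120 N, or if a joint passes its speed limit or range.

### The arm

A 7-joint arm with a two-finger parallel gripper is mounted at the origin on the work surface. World frame = base frame: x ahead of the robot, y to its left, z up, the work surface at z = 0. Lengths are in m, angles in rad, forces in N, time in s.
With the tool pointing down it reaches from about 0.425 to 0.875 m from the base axis. Payload 8.4 kg.
Tool frame: the origin (TCP) lies on the centre line of the jaws, within the pads' length; the fingertips stand 11 mm ahead of it and the grasp point (between the pads) lies 8 mm behind it; z points along the fingers, y is the line along which they close (so a half turn about z gives the same grasp; the last joint's range is limited). The gripper opens to 87 mm and grips with 3 to 60 N. Pads are 19 mm wide; open, the fingers measure 117 mm over their backs; the gripper's body (75 mm by 190 mm) begins 51 mm behind the grasp point.
Start: joints at [-1.272, 0.333, 0.04, 1.465, -0.013, 1.343, -0.059], TCP at [0.252, 0.599, 0.234] pointing down, gripper open.
Joint ranges: [-2.58, 2.58], [-0.38, 2.09], [-1.3, 1.39], [0.25, 2.4], [-1.5, 4.64], [0.08, 2.09], [-2.65, 2.65]. Speed limits (rad/s): [2.22, 2.22, 2.79, 2.79, 3.14, 3.14, 3.14].

### API

Orientations are given as a unit quaternion [x, y, z, w].
In Python, from plant import arm, grab_frame, hand_in gives the robot as it stands.
- The arm moves only by the tool move_arm, never from a script. Its argument "targets" is a list of rows, each an object of numbers: "tx", "ty", "tz": the shift along the tool's x, y, z in mm; "twist": the turn about the tool's z in degrees. In form: [{"tx": .., "ty": .., "tz": .., "twist": ..}, ...]. A call has 1 to 20 rows; each row shifts and turns the commanded pose from where the row before left it, along the tool's axes as they then stand; what a row does not reach is not made up. A row lasts 1/8 s, in which the tool goes at most 62.5 mm and 10.7 degrees, less where a joint would pass 70% of its speed; a pose out of reach is approached as far as the arm can. A call with a gripper value outside its range is refused whole. "claw" is the closure, from 0 (fully open) to 1 (shut), set as the call begins (left out, the last holds). The fingers move at their own pace and stop on an object; the grip force is fixed at half the most. Time passes only in rows, so rows that do not move let the fingers close. It gives the time, the measured TCP pose, the force, the opening and the grip force at its end, in the units of the state.
- arm.state(): the state, without advancing time (a new reading comes with each control period).
- grab_frame(name): name is "scene" or "top" or "wrist"; returns a dict with "img" (400x640x3 uint8, red, green, blue), "mtx" (3x3 intrinsics, pixels), "dist" ([k1, k2, p1, p2, k3] as OpenCV has them; the pictures are not rectified), "R" (3x3) and "t" (3): a world point X has camera coordinates R X + t. Camera axes: x right, y down, z forward; pixel columns grow to the right and rows downward; lengths in m; the calibration is good to about 2 mm. A picture is of the moment at which its call begins. There is no depth.
- hand_in(): hands the job in; it is judged then, once.
The state is a dict: "t": time; "qpos": joint angles; "qvel": joint speeds; "joint_torque": joint torques, N m; "eef_pos": TCP position; "tcp_rot": TCP orientation; "wrist_force": force on the tool from outside, world axes, zero at the start; "wrist_torque": the same for the moment, N m; "width": finger opening in m; "gripper_force": force on a finger pad.
Only numpy, scipy, OpenCV 4.12 (cv2) and the standard library are available. Lean on these libraries where they do the work, as an engineer would, in place of code of your own. Each camera call takes 0.05 s, during which the arm holds its last target. There are 200 camera calls.

## Working session

There is one attempt and no reset: what is moved stays moved. The work goes in short steps, Python scripts to look and compute and a tool call to move; the robot and the scene stay as the last step left them, time stands still between calls to the robot, and variables do not carry over. Pictures are saved under pics/ and viewed, at most 10 in all, crops included, and the job is handed in when it is done.

Besides the shell and the picture viewer there is one more tool, called after "Request:" as name(argument=value, ...) on one line, values as JSON. move_arm: Moves the arm, as the interface text tells. Its arguments: {"type":"object","properties":{"targets":{"type":"array","items":{"type":"object","properties":{"tx":{"type":"number"},"ty":{"type":"number"},"tz":{"type":"number"},"twist":{"type":"number"}}}},"claw":{"type":"number"}},"required":["targets"]}

```bash
mkdir -p pics; cat > h.py <<'E'
import numpy as np, cv2
from plant import arm, grab_frame, hand_in
def px2plane(f,uv,z):
    p=cv2.undistortPoints(np.array(uv,float).reshape(-1,1,2),np.array(f["mtx"]),np.array(f["dist"])).reshape(-1,2)
    R=np.array(f["R"]);t=np.array(f["t"]);c=-R.T@t
    d=np.c_[p,np.ones(len(p))]@R
    return c+d*((z-c[2])/d[:,2])[:,None]
def proj(f,X):
    R=np.array(f["R"]);t=np.array(f["t"])
    return cv2.projectPoints(np.array(X,float).reshape(-1,1,3),cv2.Rodrigues(R)[0],t,np.array(f["mtx"]),np.array(f["dist"]))[0].reshape(-1,2)
def save(f,n): cv2.imwrite(f"pics/{n}.png",np.array(f["img"])[:,:,::-1])
E
python3 - <<'E'
from h import *
import pickle
s=arm.state();print({k:np.round(v,3) for k,v in s.items()})
fs={n:grab_frame(n) for n in("scene","top")}
pickle.dump(fs,open("f0.pkl","wb"))
for n,f in fs.items(): save(f,n+"0");print(n,-np.array(f["R"]).T@f["t"])
E
```

```text
{'t': np.float64(0.0), 'qpos': array([-1.272,  0.334,  0.04 ,  1.466, -0.013,  1.343, -0.059]), 'qvel': array([-0.   ,  0.001,  0.   ,  0.001, -0.001,  0.001, -0.002]), 'joint_torque': array([-0.0000e+00, -6.5635e+01,  1.3350e+00, -4.0381e+01, -6.0000e-02,
        4.4000e-02,  0.0000e+00]), 'eef_pos': array([0.252, 0.599, 0.233]), 'tcp_rot': array([ 0.198,  0.98 , -0.001, -0.   ]), 'wrist_force': array([ 0.506,  0.216, -0.772]), 'wrist_torque': array([0.022, 0.003, 0.025]), 'gripper_force': np.float64(0.0), 'width': np.float64(0.087)}
scene [1.36328478 0.13993357 0.91930331]
top [ 0.29942235 -0.00683906  1.59470227]
```

View pics/top0.png

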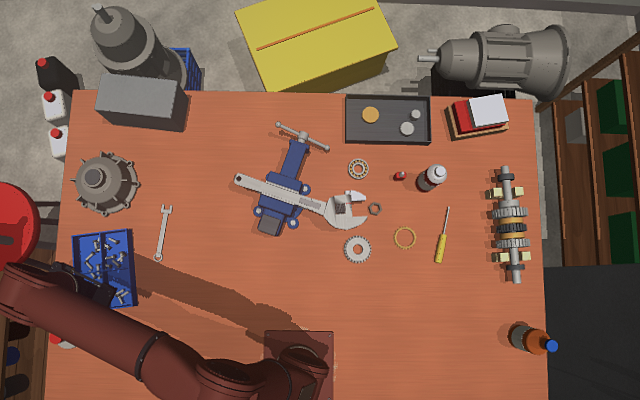

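View pics/scene0.png

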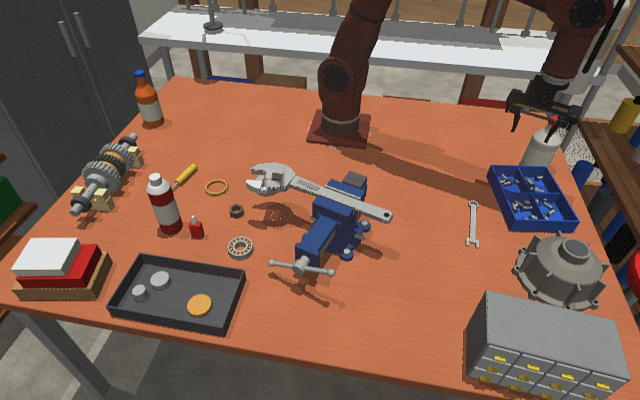

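The top view shows the spanner head at about (345,210), with its handle running to (237,178). The scene view shows the head at about (270,178). I'll enlarge both.

```bash
python3 - <<'E'
from h import *
import pickle
fs=pickle.load(open("f0.pkl","rb"))
a=np.array(fs["top"]["img"])[170:245,290:390,::-1];b=np.array(fs["scene"]["img"])[150:225,230:330,::-1]
r=lambda i:cv2.resize(i,None,fx=8 if 0 else 7.5,fy=7.5,interpolation=cv2.INTER_CUBIC)[:,:750]
cv2.imwrite("pics/c0.png",r(a));cv2.imwrite("pics/c1.png",r(b))
E
```

```text
(no output)
```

View pics/c0.png

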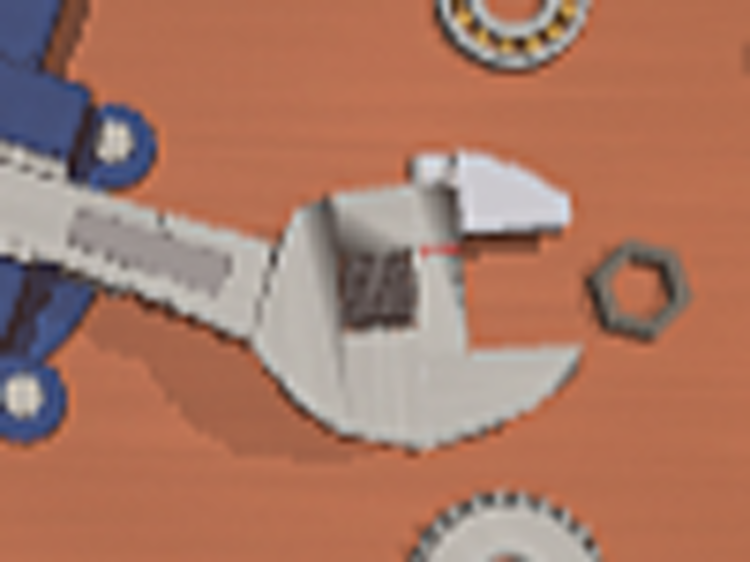

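View pics/c1.png

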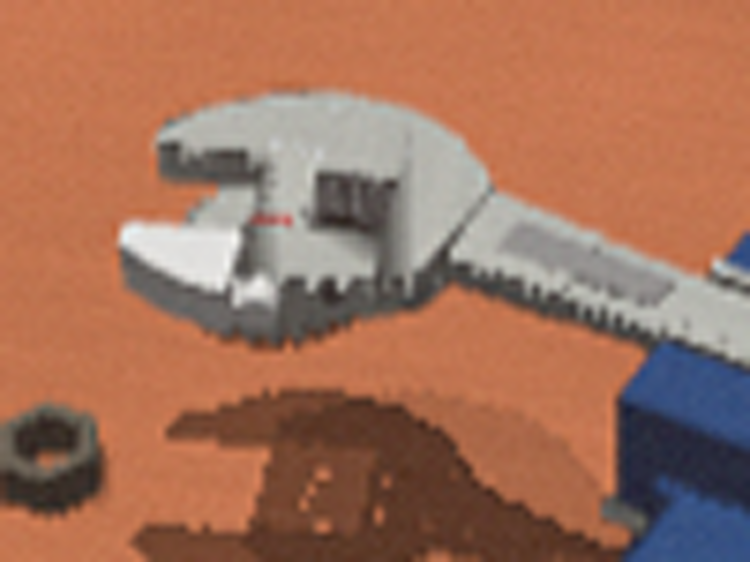

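Crop c0 (top image, origin (290,170), scale 7.5) shows the dark knurl at about (379,287), the red line from (420,252) to (465,249), and the fixed face from (468,352) to (580,347). The moving jaw's face edge runs at about (465,235) to (565,230). So spanner +x points up in the image and +y points left.

```bash
cat >> h.py <<'E'
def tri(fa,ua,fb,ub):
    A=[];
    ps=[px2plane(f,[u],0.156)[0] for f,u in((fa,ua),(fb,ub))]
    cs=[-np.array(f["R"]).T@np.array(f["t"]) for f in(fa,fb)]
    M=np.zeros((3,3));v=np.zeros(3)
    for p,c in zip(ps,cs):
        d=(p-c)/np.linalg.norm(p-c);P=np.eye(3)-np.outer(d,d);M+=P;v+=P@c
    return np.linalg.solve(M,v)
E
python3 - <<'E'
from h import *
import pickle
fs=pickle.load(open("f0.pkl","rb"))
def cen(n,x0,y0,w,h,kind):
    a=np.array(fs[n]["img"]).astype(int)[y0:y0+h,x0:x0+w]
    if kind=="red": m=(a[...,0]-a[...,1]>50)&(a[...,0]-a[...,2]>50)
    else: m=a.max(2)<125
    n_,l,st,c=cv2.connectedComponentsWithStats(m.astype(np.uint8),connectivity=8)
    i=1+np.argmax(st[1:,4]);print(n,kind,st[i],c[i]+[x0,y0]);return c[i]+[x0,y0],np.argwhere(l==i)[:,::-1]+[x0,y0]
kt,kp=cen("top",332,199,16,18,"k");ks,_=cen("scene",270,171,12,13,"k")
rt,rp=cen("top",344,200,10,6,"red");rs,_=cen("scene",262,175,10,8,"red")
for n,c in(("top",kt),("scene",ks)):print(n,px2plane(fs[n],[c],.158))
for n,c in(("top",rt),("scene",rs)):print(n,px2plane(fs[n],[c],.156))
print("tri",tri(fs["top"],kt,fs["scene"],ks),tri(fs["top"],rt,fs["scene"],rs))
c=lambda u:(np.array(u)+.0)/7.5+[290,170]-0.43
T=fs["top"]
for nm,p in {"fixed":[(580,347),(468,352)],"movface":[(565,230),(465,235)],"floor":[(468,352),(462,270)],"kn_left":[(340,328),(340,245)],"kn_right":[(417,328),(417,248)],"knbot":[(417,328),(340,330)]}.items():
    P=px2plane(T,[c(u) for u in p],.156);d=P[1]-P[0];print(nm,P.round(4)[:,:2].tolist(),np.degrees(np.arctan2(d[1],d[0])))
E
```

```text
top k [  0   0  14  15 130] [338.69230769 207.06923077]
scene k [ 1  2 11 11 87] [276.65517241 177.28735632]
top red [ 2  3  8  3 10] [350.1 203.6]
scene red [2 4 5 1 5] [266. 179.]
top [[ 0.51022638 -0.11959169  0.158     ]]
scene [[ 0.51662034 -0.11982273  0.158     ]]
top [[ 0.52219382 -0.15560604  0.156     ]]
scene [[ 0.52764383 -0.14865547  0.156     ]]
tri [ 0.51111131 -0.12072382  0.15310464] [ 0.52232304 -0.15339278  0.15096909]
fixed [[0.4844, -0.2085], [0.4814, -0.1616]] 93.56640687283924
movface [[0.5338, -0.2023], [0.5309, -0.1602]] 93.95058084395725
floor [[0.4814, -0.1616], [0.516, -0.159]] 4.263484935538512
kn_left [[0.4906, -0.108], [0.5256, -0.1077]] 0.4182895184784876
kn_right [[0.4912, -0.1402], [0.525, -0.1401]] 0.2198281910107076
knbot [[0.4912, -0.1402], [0.4897, -0.108]] 92.51996882838034
```

Request:
move_arm(targets=[{"twist": -8.7}, {"twist": -8.7}, {"twist": -8.6}, {"tx": -31, "ty": -53}, {"tx": -31, "ty": -53}, {"tx": -31, "ty": -53}, {"tx": -31, "ty": -53}, {"tx": -31, "ty": -53}, {"tx": -31, "ty": -53}, {"tx": -31, "ty": -53}, {"ty": -53}, {"ty": -53}, {"ty": -53}, {"ty": -53}, {"ty": -53}, {"ty": -53}, {"ty": -53}, {}, {}], claw=1)

```text
schema error: expected keys tx, ty, tz, twist
```

Request:
move_arm(targets=[{"tx": 0, "ty": 0, "tz": 0, "twist": -8.7}, {"tx": 0, "ty": 0, "tz": 0, "twist": -8.7}, {"tx": 0, "ty": 0, "tz": 0, "twist": -8.6}, {"tx": -31, "ty": -53, "tz": 0, "twist": 0}, {"tx": -31, "ty": -53, "tz": 0, "twist": 0}, {"tx": -31, "ty": -53, "tz": 0, "twist": 0}, {"tx": -31, "ty": -53, "tz": 0, "twist": 0}, {"tx": -31, "ty": -53, "tz": 0, "twist": 0}, {"tx": -31, "ty": -53, "tz": 0, "twist": 0}, {"tx": -31, "ty": -53, "tz": 0, "twist": 0}, {"tx": 0, "ty": -53, "tz": 0, "twist": 0}, {"tx": 0, "ty": -53, "tz": 0, "twist": 0}, {"tx": 0, "ty": -53, "tz": 0, "twist": 0}, {"tx": 0, "ty": -53, "tz": 0, "twist": 0}, {"tx": 0, "ty": -53, "tz": 0, "twist": 0}, {"tx": 0, "ty": -53, "tz": 0, "twist": 0}, {"tx": 0, "ty": -53, "tz": 0, "twist": 0}, {"tx": 0, "ty": 0, "tz": 0, "twist": 0}, {"tx": 0, "ty": 0, "tz": 0, "twist": 0}], claw=1)

```text
t: 2.48
eef_pos: [0.5098, -0.129, 0.2332]
tcp_rot: [-0.028, 1.0, 0.0, -0.0]
wrist_force: [0.3, 1.1, 0.3]
width: 0.0006
gripper_force: 0.0
```

```bash
python3 - <<'E'
from h import *
import pickle
f=grab_frame("wrist");pickle.dump(f,open("w0.pkl","wb"));save(f,"w0")
K=[.508,-.124]
print(proj(f,[[.508,-.124,.160],[.508,-.124,.156],[.5098,-.129,.2222]]))
E
```

```text
[[318.72582875 212.32095442]
 [318.61590728 210.83454961]
 [312.40921141 246.18488574]]
```

View pics/w0.png

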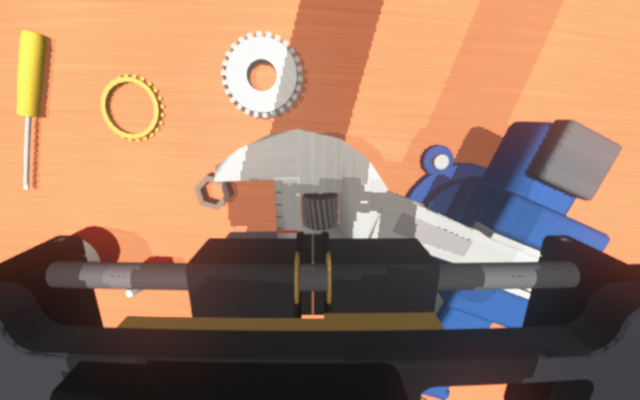

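The wrist view shows the knurl at about (320,211), which agrees with the projected estimate of (319,212). The fixed face is at row 180 and the red line at row 232. Next I go down to just above the knurl.

Request:
move_arm(targets=[{"tx": 1, "ty": -6, "tz": 30, "twist": 0}, {"tx": 0, "ty": 0, "tz": 25, "twist": 0}, {"tx": 0, "ty": 0, "tz": 4, "twist": 0}, {"tx": 0, "ty": 0, "tz": 0, "twist": 0}, {"tx": 0, "ty": 0, "tz": 1, "twist": 0}, {"tx": 0, "ty": 0, "tz": 1, "twist": 0}, {"tx": 0, "ty": 0, "tz": 0, "twist": 0}])

```text
t: 3.4
eef_pos: [0.5094, -0.1355, 0.1728]
tcp_rot: [-0.028, 1.0, 0.0, 0.0]
wrist_force: [0.7, -0.1, -0.5]
width: 0.0006
gripper_force: 0.0
```

Request:
move_arm(targets=[{"tx": 0, "ty": 0, "tz": 1, "twist": 0}, {"tx": 0, "ty": 0, "tz": 0, "twist": 0}, {"tx": 0, "ty": 0, "tz": 1, "twist": 0}, {"tx": 0, "ty": 0, "tz": 0, "twist": 0}])

```text
t: 3.9
eef_pos: [0.5093, -0.1355, 0.1705]
tcp_rot: [-0.028, 1.0, -0.0, -0.0]
wrist_force: [0.5, 0.1, 0.4]
width: 0.0004
gripper_force: 0.0
```

Request:
move_arm(targets=[{"tx": 0, "ty": 0, "tz": 0.5, "twist": 0}, {"tx": 0, "ty": 0, "tz": 0.5, "twist": 0}, {"tx": 0, "ty": 0, "tz": 0, "twist": 0}])

```text
t: 4.28
eef_pos: [0.5094, -0.1359, 0.1701]
tcp_rot: [-0.028, 1.0, -0.0, 0.0]
wrist_force: [-1.7, -0.6, 5.3]
width: 0.0006
gripper_force: 2.5
```

Request:
move_arm(targets=[{"tx": 0, "ty": 0, "tz": 0.4, "twist": 0}, {"tx": 0, "ty": 3, "tz": 0, "twist": 0}, {"tx": 0, "ty": 3, "tz": 0, "twist": 0}, {"tx": 0, "ty": 3, "tz": 0, "twist": 0}, {"tx": 0, "ty": 3, "tz": 0, "twist": 0}, {"tx": 0, "ty": 0, "tz": 0, "twist": 0}])

```text
t: 5.03
eef_pos: [0.5089, -0.1246, 0.1711]
tcp_rot: [-0.028, 1.0, -0.0, 0.001]
wrist_force: [-7.6, -1.0, 18.7]
width: 0.0002
gripper_force: 9.7
```

Request:
move_arm(targets=[{"tx": 0, "ty": 0, "tz": -0.7, "twist": 0}, {"tx": 0, "ty": 3, "tz": 0, "twist": 0}, {"tx": 0, "ty": 3, "tz": 0, "twist": 0}, {"tx": 0, "ty": 3, "tz": 0, "twist": 0}, {"tx": 0, "ty": 0, "tz": 0, "twist": 0}])

```text
t: 5.65
eef_pos: [0.5083, -0.1146, 0.1707]
tcp_rot: [-0.028, 1.0, 0.0, 0.0]
wrist_force: [-2.5, 0.2, 9.1]
width: 0.0006
gripper_force: 4.7
```

```bash
cat > gap.py <<'E'
from h import *
import sys
f=grab_frame("top");save(f,sys.argv[1])
# boundaries along lines parallel to spanner x: y=-50..-70, on top face z=.156; yaw 3.2deg, origin .508,-.124
a=np.radians(3.2);ex=np.array([np.cos(a),np.sin(a),0]);ey=np.array([-ex[1],ex[0],0]);o=np.array([.508,-.124,.156])
img=np.array(f["img"]).astype(np.float32);sat=img[...,0]-img[...,2]   # orange high, steel low
xs=np.arange(-45,50,.25);g=[];prof=0
for y in np.arange(-64,-45,1.):
    uv=proj(f,o+xs[:,None]/1e3*ex+y/1e3*ey).astype(np.float32)
    prof=prof+cv2.remap(sat,uv[:,0].reshape(-1,1),uv[:,1].reshape(-1,1),cv2.INTER_LINEAR).ravel()/19
print(np.round(prof[::8]).astype(int).tolist())
h=55
b=np.where(np.diff((prof>h).astype(int))!=0)[0];print("edges x",xs[b])
E
python3 gap.py t1
```

```text
[52, 52, 52, 53, 53, 53, 53, 53, 53, 54, 54, 54, 54, 54, 55, 55, 54, 54, 54, 55, 55, 55, 55, 55, 56, 56, 55, 56, 56, 56, 56, 56, 57, 57, 57, 57, 57, 58, 59, 59, 59, 60, 60, 60, 60, 60, 59, 60]
edges x [-2.5]
```

Request:
move_arm(targets=[{"tx": 0, "ty": 0, "tz": -4, "twist": 0}, {"tx": 0, "ty": -10, "tz": 0, "twist": 0}, {"tx": 0, "ty": -10, "tz": 0, "twist": 0}, {"tx": 0, "ty": 0, "tz": 0, "twist": 0}, {"tx": 0, "ty": 0, "tz": 3, "twist": 0}, {"tx": 0, "ty": 0, "tz": 1, "twist": 0}, {"tx": 0, "ty": 0, "tz": 0.2, "twist": 0}, {"tx": 0, "ty": 3, "tz": 0, "twist": 0}, {"tx": 0, "ty": 3, "tz": -0.2, "twist": 0}, {"tx": 0, "ty": 3, "tz": 0, "twist": 0}, {"tx": 0, "ty": 3, "tz": 0, "twist": 0}, {"tx": 0, "ty": 3, "tz": 0, "twist": 0}, {"tx": 0, "ty": 3, "tz": 0, "twist": 0}, {"tx": 0, "ty": 3, "tz": 0, "twist": 0}, {"tx": 0, "ty": 0, "tz": 0, "twist": 0}])

```text
t: 7.58
eef_pos: [0.5083, -0.1132, 0.1704]
tcp_rot: [-0.028, 1.0, 0.0, 0.0]
wrist_force: [-2.1, 0.4, 6.8]
width: 0.0002
gripper_force: 3.5
```

```bash
sed -i 's/^f=grab_frame.*/import pickle\nif sys.argv[1]=="f0": f=pickle.load(open("f0.pkl","rb"))["top"]\nelse: f=grab_frame("top");save(f,sys.argv[1])/' gap.py; python3 gap.py f0
```

```text
[12, 12, 12, 12, 12, 11, 8, 4, 34, 67, 98, 106, 106, 105, 104, 103, 102, 101, 103, 104, 105, 105, 104, 104, 103, 103, 104, 106, 101, 83, 73, 63, 47, 24, -4, -5, -4, -4, -3, -3, -3, -3, -3, -4, -5, -7, 2, 14]
edges x [-28.  18.]
```

```bash
sed -i 's/sat=img\[...,0\]-img\[...,2\].*/sat=img[...,2]/; s/^h=55/h=140/' gap.py; python3 gap.py f0
```

```text
[177, 177, 177, 176, 175, 175, 177, 182, 152, 119, 86, 79, 80, 81, 82, 81, 80, 81, 82, 83, 84, 83, 83, 83, 82, 82, 82, 84, 80, 67, 57, 47, 35, 78, 162, 194, 210, 210, 208, 207, 206, 206, 207, 208, 209, 211, 201, 187]
edges x [-28.5   22.25]
```

Request:
move_arm(targets=[{"tx": 0, "ty": 0, "tz": -4, "twist": 0}, {"tx": 0, "ty": -10, "tz": 0, "twist": 0}, {"tx": 0, "ty": -10, "tz": 0, "twist": 0}, {"tx": 0, "ty": 0, "tz": 0, "twist": 0}, {"tx": 0, "ty": 0, "tz": 3, "twist": 0}, {"tx": 0, "ty": 0, "tz": 1, "twist": 0}, {"tx": 0, "ty": 0, "tz": 0.2, "twist": 0}, {"tx": 0, "ty": 3, "tz": 0, "twist": 0}, {"tx": 0, "ty": 3, "tz": -0.2, "twist": 0}, {"tx": 0, "ty": 3, "tz": 0, "twist": 0}, {"tx": 0, "ty": 3, "tz": 0, "twist": 0}, {"tx": 0, "ty": 3, "tz": 0, "twist": 0}, {"tx": 0, "ty": 3, "tz": 0, "twist": 0}, {"tx": 0, "ty": 3, "tz": 0, "twist": 0}, {"tx": 0, "ty": 0, "tz": 0, "twist": 0}])

```text
t: 9.45
eef_pos: [0.5084, -0.112, 0.1706]
tcp_rot: [-0.028, 1.0, 0.0, 0.0]
wrist_force: [-3.6, 1.4, 10.4]
width: 0.0006
gripper_force: 4.6
```

Request:
move_arm(targets=[{"tx": 0, "ty": 0, "tz": -30, "twist": 0}, {"tx": 0, "ty": 0, "tz": -30, "twist": 0}, {"tx": 0, "ty": 50, "tz": 0, "twist": 0}, {"tx": 0, "ty": 50, "tz": 0, "twist": 0}, {"tx": 0, "ty": 50, "tz": 0, "twist": 0}, {"tx": 0, "ty": 50, "tz": 0, "twist": 0}, {"tx": 0, "ty": 50, "tz": 0, "twist": 0}, {"tx": 0, "ty": 0, "tz": 0, "twist": 0}])

```text
t: 10.45
eef_pos: [0.4929, 0.1418, 0.2293]
tcp_rot: [-0.032, 0.999, 0.0, -0.0]
wrist_force: [0.1, -0.1, -0.4]
width: 0.0004
gripper_force: 0.0
```

```bash
python3 gap.py t2; python3 -c "
import cv2;i=cv2.imread('pics/t2.png')[165:245,250:390];cv2.imwrite('pics/t2c.png',cv2.resize(i,None,fx=5,fy=5,interpolation=cv2.INTER_CUBIC))"
```

```text
[183, 183, 183, 182, 181, 181, 183, 188, 157, 123, 89, 82, 83, 85, 85, 84, 84, 84, 84, 86, 87, 87, 87, 86, 87, 80, 67, 58, 50, 42, 73, 121, 180, 210, 220, 217, 214, 214, 214, 214, 214, 216, 217, 212, 198, 173, 140, 106]
edges x [-28.   17.5  47. ]
```

View pics/t2c.png

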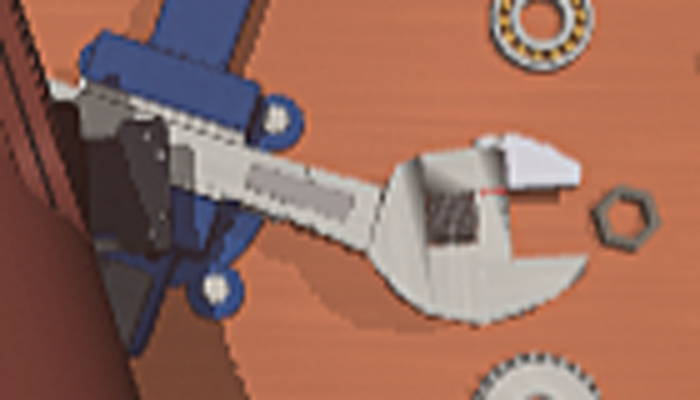

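The jaw has moved from about 22.3 to 17.5. The red line in the crop is at (495,191), just short of the jaw face edge at about row 187. I'll measure the line with the same profile method.

```bash
cat > red.py <<'E'
from h import *
import pickle
f=pickle.load(open("f0.pkl","rb"))["top"]
g=cv2.imread("pics/t2.png")[:,:,::-1]
a=np.radians(3.2);ex=np.array([np.cos(a),np.sin(a),0]);ey=np.array([-ex[1],ex[0],0]);o=np.array([.508,-.124,.156])
xs=np.arange(5,25,.5)
for im in(f["img"],g):
    im=np.array(im).astype(np.float32);s=im[...,0]-im[...,1]
    for ys in((-26,-20),(-32,-26),(-36,-32)):
        p=0
        for y in np.arange(*ys,.5):
            uv=proj(f,o+xs[:,None]/1e3*ex+y/1e3*ey).astype(np.float32)
            p=p+cv2.remap(s,uv[:,0].reshape(-1,1),uv[:,1].reshape(-1,1),cv2.INTER_LINEAR).ravel()
        p=np.clip(p-np.median(p),0,None);p[p<.3*p.max()]=0
        print(ys,round(float((p*xs).sum()/p.sum()),2),xs[p>0][[0,-1]])
E
python3 red.py
```

```text
(-26, -20) 15.19 [12.5 18. ]
(-32, -26) 15.28 [12.5 18.5]
(-36, -32) 14.89 [12.5 17.5]
(-26, -20) 15.18 [12.5 18. ]
(-32, -26) 15.15 [12.5 18. ]
(-36, -32) 14.61 [12.5 17. ]
```

Request:
move_arm(targets=[{"tx": 0, "ty": -50, "tz": 0, "twist": 0}, {"tx": 0, "ty": -50, "tz": 0, "twist": 0}, {"tx": 0, "ty": -50, "tz": 0, "twist": 0}, {"tx": 0, "ty": -50, "tz": 0, "twist": 0}, {"tx": 0, "ty": -50, "tz": 0, "twist": 0}, {"tx": 0, "ty": -19, "tz": 0, "twist": 0}, {"tx": 0, "ty": 0, "tz": 0, "twist": 0}, {"tx": 0, "ty": 0, "tz": 30, "twist": 0}, {"tx": 0, "ty": 0, "tz": 26, "twist": 0}, {"tx": 0, "ty": 0, "tz": 0, "twist": 0}, {"tx": 0, "ty": 0, "tz": 0, "twist": 0}])

```text
t: 11.88
eef_pos: [0.509, -0.1308, 0.1741]
tcp_rot: [-0.028, 1.0, 0.0, -0.0]
wrist_force: [-0.1, 0.4, 0.2]
width: 0.0002
gripper_force: 0.0
```

Request:
move_arm(targets=[{"tx": 0, "ty": 0, "tz": 3, "twist": 0}, {"tx": 0, "ty": 0, "tz": 1, "twist": 0}, {"tx": 0, "ty": 0, "tz": 0, "twist": 0}, {"tx": 0, "ty": 3, "tz": 0, "twist": 0}, {"tx": 0, "ty": 3, "tz": 0, "twist": 0}, {"tx": 0, "ty": 3, "tz": 0, "twist": 0}, {"tx": 0, "ty": 3, "tz": 0, "twist": 0}, {"tx": 0, "ty": 3, "tz": 0, "twist": 0}, {"tx": 0, "ty": 0, "tz": 0, "twist": 0}])

```text
t: 13.0
eef_pos: [0.5085, -0.1168, 0.1711]
tcp_rot: [-0.028, 1.0, 0.0, 0.001]
wrist_force: [-4.0, 0.3, 11.8]
width: 0.0006
gripper_force: 5.3
```

Request:
move_arm(targets=[{"tx": 0, "ty": 0, "tz": -4, "twist": 0}, {"tx": 0, "ty": -8, "tz": 0, "twist": 0}, {"tx": 0, "ty": -7, "tz": 0, "twist": 0}, {"tx": 0, "ty": 0, "tz": 0, "twist": 0}, {"tx": 0, "ty": 0, "tz": 3, "twist": 0}, {"tx": 0, "ty": 0, "tz": 1, "twist": 0}, {"tx": 0, "ty": 0, "tz": 0, "twist": 0}, {"tx": 0, "ty": 3, "tz": 0, "twist": 0}, {"tx": 0, "ty": 3, "tz": 0, "twist": 0}, {"tx": 0, "ty": 3, "tz": 0, "twist": 0}, {"tx": 0, "ty": 3, "tz": 0, "twist": 0}, {"tx": 0, "ty": 3, "tz": 0, "twist": 0}, {"tx": 0, "ty": 0, "tz": 0, "twist": 0}])

```text
t: 14.62
eef_pos: [0.5084, -0.1166, 0.171]
tcp_rot: [-0.028, 1.0, 0.0, 0.0]
wrist_force: [-5.4, 0.9, 14.0]
width: 0.0002
gripper_force: 6.9
```

Request:
move_arm(targets=[{"tx": 0, "ty": 0, "tz": -30, "twist": 0}, {"tx": 0, "ty": 0, "tz": -30, "twist": 0}, {"tx": 0, "ty": 50, "tz": 0, "twist": 0}, {"tx": 0, "ty": 50, "tz": 0, "twist": 0}, {"tx": 0, "ty": 50, "tz": 0, "twist": 0}, {"tx": 0, "ty": 50, "tz": 0, "twist": 0}, {"tx": 0, "ty": 50, "tz": 0, "twist": 0}, {"tx": 0, "ty": 0, "tz": 0, "twist": 0}])

```text
t: 15.62
eef_pos: [0.4932, 0.1377, 0.2293]
tcp_rot: [-0.032, 1.0, 0.0, -0.0]
wrist_force: [0.3, 0.2, 0.2]
width: 0.0005
gripper_force: 0.0
```

```bash
python3 gap.py t3
```

```text
[183, 183, 183, 182, 181, 180, 183, 188, 157, 123, 89, 82, 83, 84, 85, 84, 84, 84, 85, 86, 86, 87, 88, 87, 73, 62, 53, 47, 51, 78, 142, 203, 216, 219, 215, 214, 214, 214, 214, 214, 216, 215, 212, 187, 160, 123, 103, 86]
edges x [-28.    14.75  44.  ]
```

```bash
python3 -c "
from h import *
f=grab_frame('scene')
a=np.array(f['img'])[155:200,230:300,::-1];b=cv2.imread('pics/t3.png')[180:225,325:380]
r=lambda i:cv2.resize(i,None,fx=7,fy=7,interpolation=cv2.INTER_CUBIC)
cv2.imwrite('pics/t3c.png',np.hstack([r(a)[:,:400],r(b)]))"
```

```text
(no output)
```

View pics/t3c.png

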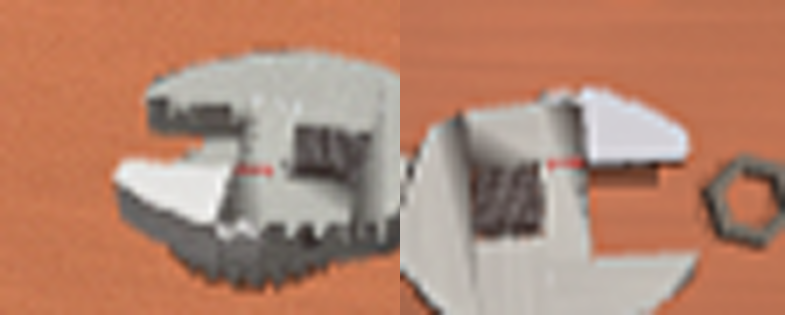

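The jaw's top edge (right half, row about 162) is in line with the red line (row 162), and the scene view at left agrees. The hand is clear, so I'm handing in.

```bash
python3 -c "
from h import *
print(hand_in())"
```

```text
the job is handed in; nothing more can be done
None
```

I rolled the knurl in five strokes until the jaw's gripping face lined up with the red line (measured at x ≈ 14.7 mm; target 15 ± 2 mm), then moved the hand clear and handed the job in at about 16 s; no verdict came back.

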